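# Shut and clip the knife box at the porcini packing bench

### The arm

A 6-joint arm with a two-finger parallel gripper is mounted at the origin on the work surface. World frame = base frame: x ahead of the robot, y to its left, z up, the work surface at z = 0. Lengths are in mm, angles in rad, forces in N, time in s.
With the tool pointing down it reaches from about 350 to 875 mm from the base axis. Payload 4.2 kg.
Tool frame: the origin (TCP) lies on the centre line of the jaws, within the pads' length; the fingertips stand 14 mm ahead of it and the grasp point (between the pads) lies 5 mm behind it (tcp_to_tips is the distance from the TCP to the fingertips, in mm); z points along the fingers, y is the direction in which the jaws open and shut (so a half turn about z gives the same grasp; the last joint's range is limited). The gripper opens to 85 mm and grips with 20 to 120 N. Pads are 22 mm wide; open, the fingers measure 114 mm over their backs; the gripper's body (76 mm by 85 mm) begins 54 mm behind the grasp point. The pads swing forward as they close: fully open they stand 13 mm farther back than shut.
Start: joints at [-0.9, 0.385, 0.008, 0, -1.194, -0.259], TCP at [250.175, -572.723, 245.312] pointing down, gripper open.
Joint ranges: [-3.14, 3.14], [-1.21, 2.06], [-1.07, 1.41], [-3.16, 2.05], [-2.99, -0.16], [-3.1, 3.1]. Speed limits (rad/s): [2.79, 2.79, 3.14, 3.14, 3.14, 3.14].

### API

Orientations are given as a unit quaternion [x, y, z, w].
In Python, from bench import read_state, get_image, job_done, tcp_to_tips gives the robot as it stands. The module is installed in compiled form; this text tells all that it offers.
- The arm moves only by the tool play_rows, never from a script. Its argument "targets" is a list of rows, each an object of numbers: "gripper": the gripper's target within -1 to 1 (shut at 1, half-way at 0, fully open at -1); "tx", "ty", "tz": the shift along the tool's x, y, z scaled (see below); "spin": the turn about the tool's z scaled (see below). A call has 1 to 12 rows; each row is the pose to reach, as a shift and turn from the pose commanded when the call began, along the tool's axes at that moment; what a row does not reach only later rows make up. The controller multiplies each number of a shift by 0.25 m and each number of a turn by pi/4 rad. A row lasts 1/8 s, in which the tool goes at most 62.5 mm and 10.7 degrees, less where a joint would pass 70% of its speed; a pose out of reach is approached as far as the arm can. A call with a number of a shift or a turn outside -1 to 1 is refused whole. A call with a gripper value outside its range is refused whole. The fingers move at their own pace and stop on an object; the grip force is fixed at half the most. Time passes only in rows, so rows that repeat a pose let the fingers close. It gives the time, the measured TCP pose, the force and the opening at its end, in the units of the state.
- read_state(): the state, without advancing time (a new reading comes with each control period).
- get_image(name): name is "side" or "top"; returns a dict with "frame" (400x640x3 uint8, red, green, blue), "depth" (400x640 float32, mm along the optical axis (not along the pixel's ray), 0 where there is no reading), "mtx" (3x3 intrinsics, pixels), "k1" (the pictures are not rectified: a ray, as slopes to the right and down, at radius r is drawn at 1 + k1 r^2 times it, then the intrinsics apply), "world_to_cam" (4x4, takes a point from world to camera coordinates). Camera axes: x right, y up, looking along -z (the intrinsics and any distortion apply to the point x, -y, -z); pixel columns grow to the right and rows downward; lengths in mm; the calibration is good to about 2 mm. A picture is of the moment at which its call begins.
- job_done(): hands the job in, once; it reports no verdict.
The state is a dict: "clock": time; "joints": joint angles; "joint_vel": joint speeds; "joint_efforts": joint torques, N m; "position": TCP position; "ee_rot": TCP orientation; "contact_force": force on the tool from outside, world axes, zero at the start; "wrist_torque": the same for the moment, N m; "gripper_width": finger opening in mm.
Only numpy, scipy, OpenCV 4.12 (cv2) and the standard library are available. Lean on these libraries where they do the work, as an engineer would, in place of code of your own. Each camera call takes 0.05 s, during which the arm holds its last target.

### The job

End of shift: shut the lid of the steel knife box fully, then take the carabiner lying on the bench and lock the box with it: press its sprung gate onto the two upright ears at the front of the box until both ears (the lid's and the box's) are inside it and the gate has sprung shut. Leave the carabiner on the ears, and do not push the mushrooms or the brush about.

Things in the scene. Friction and masses are not known exactly. Their poses are not given: they have to be found in the camera images.
- knife_box: Plain sheet-steel knife box, bolted down, 150 mm deep (x), 260 mm wide (y), 67 mm high with its lid shut, four wood-handled knives inside. Origin: centre of its underside, on the bench. x from its front (two ears in the middle of that face) to its hinged back, y to its left seen from the robot, z up
- hinge (a point): Middle of the lid's hinge line, at the far top edge of the box, 62 mm above the bench; axes as the box. The front face of the box is 150 mm in front of it (-x)
- lid (a joint): Opening angle of the lid in rad: 0 is fully shut; starts part open (0.7 to 1.2). Its free edge rises and swings back over the hinge as it opens. A friction hinge: the lid stays where it is left, and a few newtons on its free edge shut it
- lid_edge (a point): Middle of the lid's free front edge, on its outer (upper) face, 153 mm from the hinge line; moves with the lid. x and y lie in the lid, z is its outward normal; this face is 5 mm outside the hinge line. The lid is 268 mm wide. Its ear and a 28 mm wide strap hang from the middle of this edge: press well to one side of them
- box_eye (a point): Middle of the upright front bar of the box's ear, 31 mm above the bench, 48.5 mm in front of the front face; axes as the box. The ear is an upright flat-bar loop, 3 mm thick (y), standing out 51 mm from the face; bar 5 mm wide (x); the hole is 38 mm high, 43 mm deep (x), corners cut off by 7 mm
- lid_eye (a point): The same point on the lid's ear, an equal loop on a strap at the lid's front edge; moves with the lid. With the lid shut it stands beside the box's ear, 4 mm to its right (-y) with a 1 mm gap, the holes lined up: together an eye 7 mm wide
- carabiner_center (a point): Middle of the carabiner: large, pear-shaped, aluminium, 134 mm long (y), 89 mm wide (x), 12 mm thick (z), 0.12 kg, lying flat on the bench. x points from its spine to its gate side, y towards the nose (the end the gate shuts against), z up. Its flat-sided bar is 9 mm wide; the loop is 71 mm wide inside
- carabiner_spine (a point): Point to grasp on the carabiner's spine, x = -40.5, y = 10 mm from its middle, axes the same. The spine is straight along y from y = -42 to 42 mm, flat-sided, 9 mm wide, 12 mm high: grasp it across (along x), one finger inside the loop
- carabiner_nose (a point): Tip of the carabiner's fixed nose on the gate side, x = 40, y = 28 mm from its middle, axes the same. The round gate, 8 mm thick, shuts against it and runs along x = 40 from its own tip at y = 26 to its hinge at y = -16 mm
- gate (a joint): Gate angle in rad: 0 shut, 1.1 pressed fully in, towards the spine. Sprung shut: 3.5 N at its tip to start, 6 N when open. Push the eye on the gate close to the nose, its middle 5 to 13 mm short of the nose tip; when the eye's front has gone some 35 to 40 mm in past the gate's centre line the gate's tip slips past it and springs shut behind it
- porcino0_mid (a point): Bystander: large porcino mushroom, brown cap 80 mm across, cream stem, standing upright 68 mm high; middle of it
- porcino1_mid (a point): Bystander: porcino mushroom, cap 68 mm across, 60 mm high, standing upright; middle of it
- porcino2_mid (a point): Bystander: porcino mushroom, dark cap 74 mm across, 64 mm high, standing upright; middle of it
- brush_mid (a point): Bystander: wooden mushroom brush 170 mm long (x), 34 mm wide, 26 mm high, lying flat; middle of it
Not all that is in view belongs to the job. There is more than one size of the part that bears carabiner_center; the job needs the middle-sized.

How it is judged (in metres and radians):
On the way, in this order (a step that is already met when the one before it is completed fails the run):
1. the lid is shut (value of joint lid below 0.04 rad), for 0.2 s.
2. the carabiner's gate is pressed in at the ears (value of joint gate above 0.35 rad and distance between carabiner_center and box_eye below 0.07 m and value of joint lid below 0.08 rad).
At the end, for the whole second after the job is handed in: the lid is shut (within 0.04 rad), the front bars of both ears pass through the carabiner's loop, its gate has sprung shut (within 0.12 rad) and it is at rest (value of joint lid below 0.04 rad and value of joint gate below 0.12 rad and x of box_eye in the frame of carabiner_center between -0.038 and 0.036 m and y of box_eye in the frame of carabiner_center between -0.058 and 0.06 m and z of box_eye in the frame of carabiner_center between -0.027 and 0.027 m and x of lid_eye in the frame of carabiner_center between -0.038 and 0.036 m and y of lid_eye in the frame of carabiner_center between -0.058 and 0.06 m and z of lid_eye in the frame of carabiner_center between -0.027 and 0.027 m and linear speed of carabiner below 0.03 m/s); the robot touches nothing.
It fails at once if a mushroom is pushed about (more than 40 mm) (distance of any of porcino0_mid, porcino1_mid, porcino2_mid from where it was at the start of the episode above 0.04 m).
It fails at once if the brush is pushed about (more than 40 mm) (distance of brush_mid from where it was at the start of the episode above 0.04 m).
It also fails if it takes over 56 s, if anything falls off the work surface, if the arm or the gripper's body presses on something with over 40 N, if the wrist force passes 120 N, or if a joint passes its speed limit or range.

## Working session

There is one attempt and no reset: what is moved stays moved. The work goes in short steps, Python scripts to look and compute and a tool call to move; the robot and the scene stay as the last step left them, time stands still between calls to the robot, and variables do not carry over. Pictures are saved under pics/ and viewed, and the job is handed in when it is done.

Besides the shell and the picture viewer there is one more tool, called after ">>>" as a command line: name --argument value ..., lists and objects as JSON in quotes. play_rows: Moves the arm, as the interface text tells. Its arguments: {"type":"object","properties":{"targets":{"type":"array","items":{"type":"object","properties":{"gripper":{"type":"number"},"tx":{"type":"number","minimum":-1,"maximum":1},"ty":{"type":"number","minimum":-1,"maximum":1},"tz":{"type":"number","minimum":-1,"maximum":1},"spin":{"type":"number","minimum":-1,"maximum":1}}}}},"required":["targets"]}

```bash
mkdir -p pics; ls; python3 - <<'E'
from bench import *
import cv2,numpy as np
s=read_state();print({k:(np.round(v,3).tolist()) for k,v in s.items()}, tcp_to_tips)
for n in("side","top"):
    d=get_image(n);cv2.imwrite(f"pics/{n}0.png",d["frame"][:,:,::-1]);print(n,d["mtx"],d["k1"],d["world_to_cam"])
    np.savez(f"{n}0.npz",**d)
E
```

```text
pics
{'clock': 0.0, 'joints': [-0.9, 0.386, 0.007, -0.0, -1.194, -0.259], 'joint_vel': [-0.001, 0.001, 0.003, -0.002, -0.003, -0.001], 'joint_efforts': [-0.0, -39.229, 18.84, 4.186, -0.005, 0.0], 'position': [249.971, -572.24, 244.243], 'ee_rot': [-0.204, 0.979, 0.001, -0.0], 'contact_force': [0.398, 0.2, 0.409], 'wrist_torque': [0.015, 0.019, 0.029], 'gripper_width': 85.486} 14.0
side [[516.2357968    0.         326.79673529]
 [  0.         516.2357968  203.94231006]
 [  0.           0.           1.        ]] 0.02420729044322036 [[-7.24751382e-01 -6.89004310e-01 -2.91463271e-03  3.76471575e+02]
 [ 4.48840928e-01 -4.75328817e-01  7.56706242e-01 -2.84965373e+02]
 [-5.22759271e-01  5.47115688e-01  6.53748551e-01 -1.11679715e+03]
 [ 0.00000000e+00  0.00000000e+00  0.00000000e+00  1.00000000e+00]]
top [[516.29401863   0.         323.68027653]
 [  0.         516.29401863 210.65207382]
 [  0.           0.           1.        ]] -0.039467310762020966 [[-6.12632523e-02 -9.98120121e-01 -1.74271424e-03  1.78296292e+01]
 [ 9.74940879e-01 -6.02144646e-02  2.14159990e-01 -5.11991671e+02]
 [-2.13862332e-01  1.14210941e-02  9.76797042e-01 -1.40922868e+03]
 [ 0.00000000e+00  0.00000000e+00  0.00000000e+00  1.00000000e+00]]
```

View pics/side0.png

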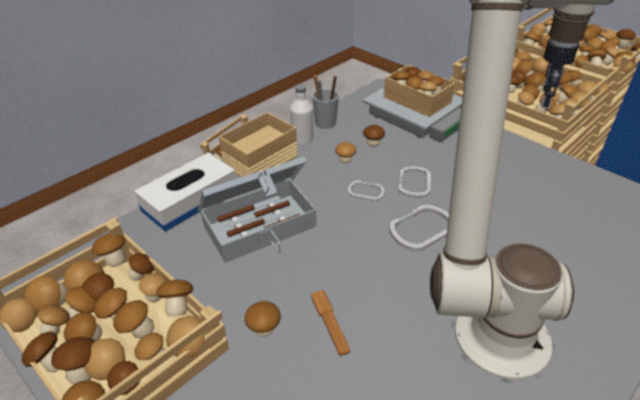

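View pics/top0.png

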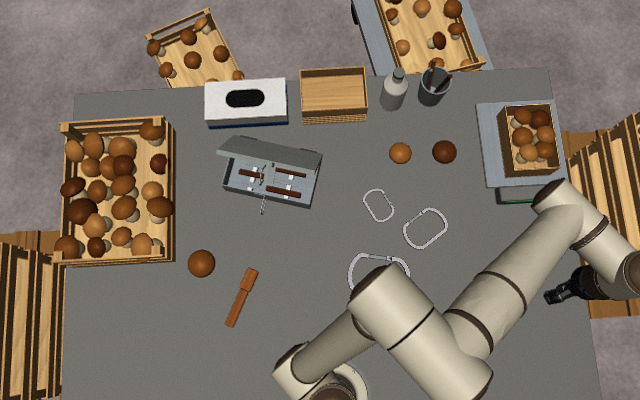

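Three carabiners could be the target, in the top view: (378,205) small, (425,229) middle and (378,270) large, which is partly hidden. I'll measure them and check a close crop.

```bash
cat > h.py <<'E'
import numpy as np,cv2
from bench import *
def load(n): return dict(np.load(n,allow_pickle=True))
def ray(d,u,v):
    K=d["mtx"];x=(u-K[0,2])/K[0,0];y=(v-K[1,2])/K[1,1]
    rd=np.hypot(x,y);r=rd
    for _ in range(20): r=rd/(1+float(d["k1"])*r*r)
    s=r/rd if rd>0 else 1
    W=d["world_to_cam"];R=W[:3,:3];t=W[:3,3]
    return -R.T@t, R.T@np.array([x*s,-y*s,-1.0])
def onz(d,u,v,z):
    c,r=ray(d,u,v);return c+r*(z-c[2])/r[2]
def proj(d,p):
    W=d["world_to_cam"];q=W[:3,:3]@np.asarray(p,float)+W[:3,3];x=q[0]/-q[2];y=-q[1]/-q[2]
    f=1+float(d["k1"])*(x*x+y*y);K=d["mtx"];return np.array([K[0,0]*x*f+K[0,2],K[1,1]*y*f+K[1,2]])
def tri(d1,p1,d2,p2):
    c1,r1=ray(d1,*p1);c2,r2=ray(d2,*p2)
    A=np.stack([r1,-r2],1);s=np.linalg.lstsq(A,c2-c1,rcond=None)[0]
    a=c1+r1*s[0];b=c2+r2*s[1];return (a+b)/2,np.linalg.norm(a-b)
def dep(d,u,v):
    c,r=ray(d,u,v);return c+r*float(d["depth"][int(v),int(u)])
def crop(d,x0,y0,x1,y1,k,name):
    cv2.imwrite(name,cv2.resize(d["frame"][y0:y1,x0:x1,::-1],None,fx=k,fy=k,interpolation=cv2.INTER_CUBIC))
E
python3 - <<'E'
from h import *
t=load("top0.npz");s=load("side0.npz")
crop(t,340,175,470,300,6,"pics/c_top.png")
crop(t,200,120,340,220,5,"pics/b_top.png")
crop(s,185,150,325,260,5,"pics/b_side.png")
crop(s,335,150,465,250,6,"pics/c_side.png")
# carabiner masks
hsv=cv2.cvtColor(t["frame"],cv2.COLOR_RGB2HSV)
m=((hsv[...,1]<40)&(hsv[...,2]>135)).astype(np.uint8)
m[:180]=0;m[300:]=0;m[:,:340]=0;m[:,460:]=0
m=cv2.morphologyEx(m,cv2.MORPH_CLOSE,np.ones((3,3)))
n,l,st,c=cv2.connectedComponentsWithStats(m)
for i in range(1,n):
    if st[i,4]>60:
        pts=np.argwhere(l==i)[:,::-1]
        w=np.array([onz(t,u,v,12)[:2] for u,v in pts],np.float32)
        print(st[i],cv2.minAreaRect(w))
E
```

```text
[363 188  31  34 191] ((530.3229370117188, -175.3394775390625), (102.45610809326172, 67.73602294921875), 26.24029541015625)
[403 207  45  42 336] ((453.5166320800781, -304.5146484375), (88.49549102783203, 132.81031799316406), 34.05577850341797)
[348 253  62  37 348] ((349.85784912109375, -154.00723266601562), (94.8100814819336, 176.35140991210938), 9.127866744995117)
[363 281  28  19 337] ((282.9741516113281, -149.1019287109375), (76.44892120361328, 50.56767272949219), 86.4028549194336)
```

View pics/c_top.png

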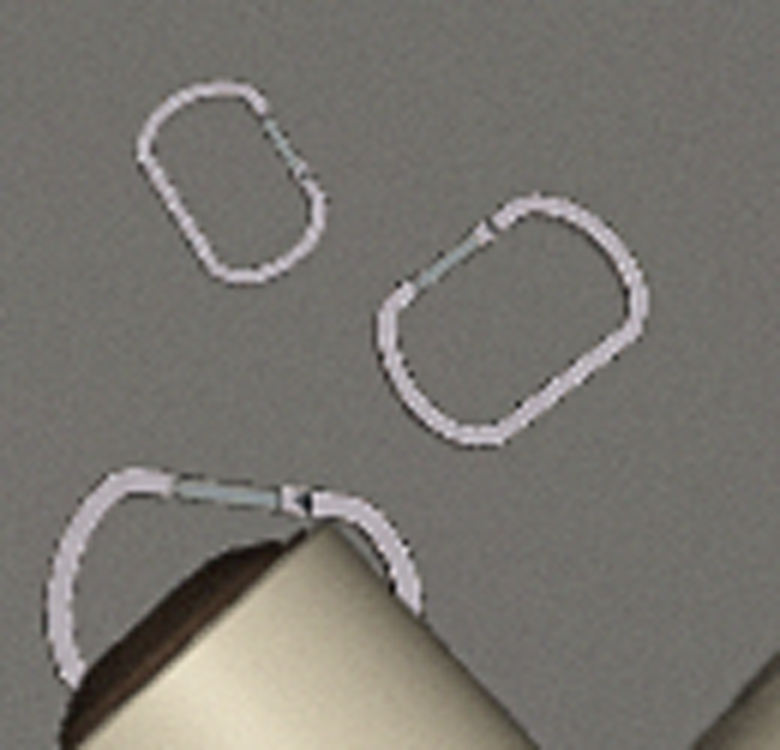

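View pics/b_top.png

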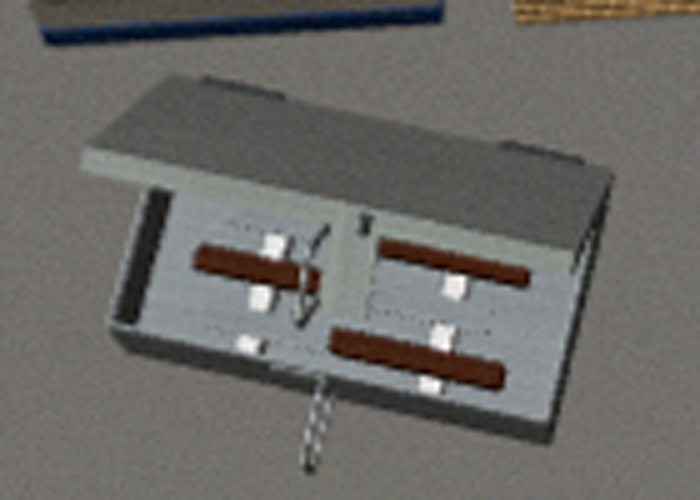

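View pics/b_side.png

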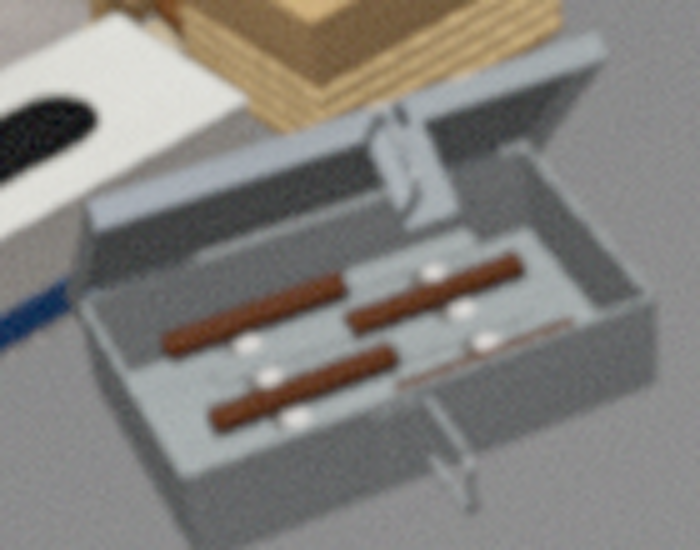

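View pics/c_side.png

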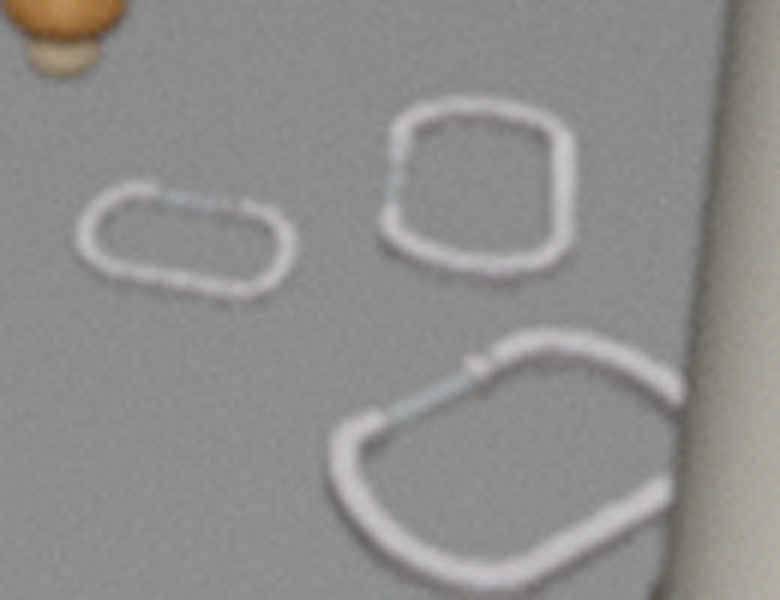

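Only the one at (425,229) fits: it measures 133 x 88.5 mm against the given 134 x 89. Next I need to know which end the nose is on, and the box pose.

```bash
python3 - <<'E'
from h import *
t=load("top0.npz")
# rectify: top-down patch at z=6..12, in frame aligned with rect: axis along spine
c=np.array([453.5,-304.5])
# spine direction from crop pixels
k=lambda u,v:onz(t,340+u/6-.4,175+v/6-.4,12)[:2]
a,b=k(632,328),k(502,438)
e=(b-a)/np.linalg.norm(b-a);print("spine ends",a,b,"dir",e,np.degrees(np.arctan2(e[1],e[0])))
for nm,p in dict(gl=(412,287),gr=(478,240),groove=(490,228),sp1=a,sp2=b).items():
    q=k(*p) if not isinstance(p,np.ndarray) else p
    d=q-c; n=np.array([-e[1],e[0]]); print(nm,q.round(1),"along e",(d@e).round(1),"perp",(d@n).round(1))
# rectified image 5px/mm
S=5;H=90
out=np.zeros((2*H*S//1,2*H*S,3),np.uint8)
yy,xx=np.mgrid[0:2*H*S,0:2*H*S]
A=(xx/S-H);B=(H-yy/S)
n=np.array([-e[1],e[0]])
X=c[0]+A*e[0]+B*n[0];Y=c[1]+A*e[1]+B*n[1]
W=t["world_to_cam"];P=np.stack([X,Y,0*X+12],-1)@W[:3,:3].T+W[:3,3]
x=P[...,0]/-P[...,2];y=P[...,1]/P[...,2];f=1+float(t["k1"])*(x*x+y*y);K=t["mtx"]
img=cv2.remap(t["frame"],(K[0,0]*x*f+K[0,2]).astype(np.float32),(K[1,1]*y*f+K[1,2]).astype(np.float32),cv2.INTER_CUBIC)
img=cv2.resize(img,(600,600))[...,::-1].copy()
cv2.imwrite("pics/rect.png",img)
E
```

```text
spine ends [ 444.65682524 -362.41606806] [ 395.14706613 -293.94166385] dir [-0.5859262   0.81036442] 125.86844851205556
gl [ 471.4 -257.8] along e 27.4 perp -41.9
gr [ 492.6 -292.2] along e -12.9 perp -39.0
groove [ 498.2 -298.6] along e -21.4 perp -39.7
sp1 [ 444.7 -362.4] along e -41.8 perp 41.1
sp2 [ 395.1 -293.9] along e 42.7 perp 41.1
```

View pics/rect.png

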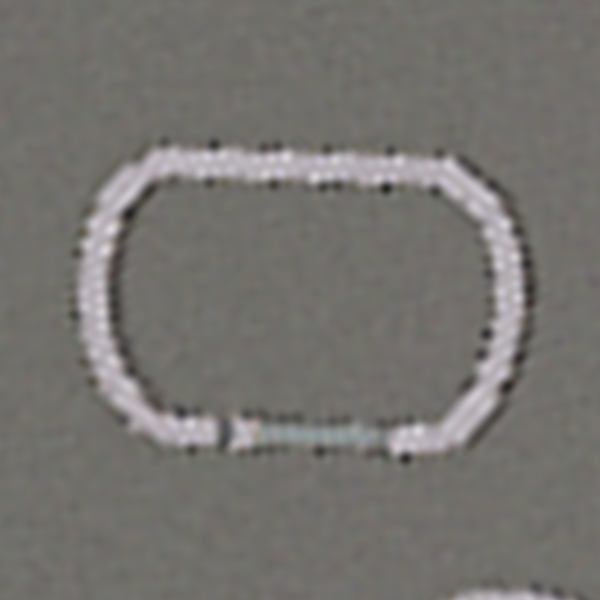

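The nose end is at top pixel about (409,223): the gate's tip is 27 mm along +y and the hinge groove is at -21. So carabiner +x points about 36° from world x, toward the box side. Next is the box and lid.

```bash
python3 - <<'E'
from h import *
t=load("top0.npz");s=load("side0.npz")
T=lambda u,v:(200+u/5-.4,120+v/5-.4)
S=lambda u,v:(185+u/5-.4,150+v/5-.4)
pts=dict(FLtop=((112,325),(190,473)),FRtop=((550,428),(652,292)),FRbot=((550,442),(652,375)),
 lidL=((85,152),(95,200)),lidR=((575,245),(600,35)),lidLouter=((84,152),(95,203)),
 eartip_top=((322,388),(432,400)))
for n,(a,b) in pts.items():
    p,e=tri(t,T(*a),s,S(*b)); print(n,p.round(1),"err",e.round(1))
for n,p in dict(FL=(112,325),FR=(550,428)).items(): print(n,onz(t,*T(*p),62).round(1),"side",onz(s,*S(*dict(FL=(190,473),FR=(652,292))[n]),62).round(1))
print("eartip top@50..", onz(t,*T(310,468),10).round(1), onz(t,*T(305,455),50).round(1))
print("back hinge R top",onz(t,*T(612,172),62).round(1),"L",onz(t,*T(175,78),62).round(1))
print("depths:",[dep(t,*T(*p)).round(0).tolist() for p in((300,130),(450,170),(150,110),(550,180),(610,180),(230,270))])
E
```

```text
FLtop [605.6 272.7  60.4] err 0.9
FRtop [531.3  27.1  63.5] err 6.5
FRbot [535.2  27.3   2.9] err 2.5
lidL [664.2 260.7 190.2] err 0.4
lidR [596.3   3.3 184.1] err 4.9
lidLouter [664.4 261.2 188.7] err 0.3
eartip_top [563.  154.8  54.8] err 2.2
FL [604.8 272.1  62. ] side [604.6 273.7  62. ]
FR [528.9  25.2  62. ] side [535.7  27.2  62. ]
eartip top@50.. [525.7 167.6  10. ] [524.6 165.7  50. ]
back hinge R top [678.6 -19.   62. ] L [752.2 232.6  62. ]
depths: [[702.0, 156.0, 99.0], [670.0, 72.0, 107.0], [712.0, 238.0, 119.0], [664.0, 17.0, 98.0], [668.0, -17.0, 80.0], [641.0, 207.0, 37.0]]
```

```bash
cat >> h.py <<'E'
HX,HY,PSI=714.8,106.9,np.radians(-16.3)
bx=np.array([np.cos(PSI),np.sin(PSI)]);by=np.array([-np.sin(PSI),np.cos(PSI)])
def box(xb,yb,z): # from hinge, z world
    p=np.array([HX,HY])+xb*bx+yb*by; return np.array([p[0],p[1],z])
from scipy.spatial.transform import Rotation as Ro
def cmd(*targets,phi=None):
    s=read_state();R=Ro.from_quat(s["ee_rot"]).as_matrix();p=np.array(s["position"])
    f=np.degrees(np.arctan2(R[1,1],R[0,1]));print("pos",p.round(1),"phi",f.round(2),"F",np.round(s["contact_force"],1),"w",round(float(s["gripper_width"]),1),"t",s["clock"])
    for q in targets:
        d=R.T@(np.asarray(q)-p); print(np.round(q,1),"->",(d/250).round(4), "spin",None if phi is None else round(((f-phi+180)%360-180)/45,4))
E
python3 - <<'E'
from h import *
print(box(-198.5,0,31))
cmd(box(-55,-75,245),box(-55,-75,197),phi=163.7)
E
```

```text
[524.27864954 162.61234172  31.        ]
pos [ 250.  -572.3  244.3] phi 113.59 F [-0.   0.6  0.7] w 85.6 t 0.1
[641.   50.4 245. ] -> [-2.4298e+00  1.6567e+00  4.0000e-04] spin -1.1136
[641.   50.4 197. ] -> [-2.4298  1.6563  0.1924] spin -1.1136
```

>>> play_rows --targets '[{"tx": -0.2, "ty": 0.14, "gripper": 1}, {"tx": -0.4, "ty": 0.28, "gripper": 1}, {"tx": -0.6, "ty": 0.42, "gripper": 1}, {"tx": -0.8, "ty": 0.55, "gripper": 1}, {"tx": -1, "ty": 0.68, "gripper": 1}, {"tx": -1, "ty": 0.68, "gripper": 1}]'

```text
invalid input
```

>>> play_rows --targets '[{"tx": -0.2, "ty": 0.14, "gripper": 1}, {"tx": -0.4, "ty": 0.28, "gripper": 1}, {"tx": -0.6, "ty": 0.42, "gripper": 1}, {"tx": -0.8, "ty": 0.55, "gripper": 1}, {"tx": -1, "ty": 0.68, "gripper": 1}, {"tx": -1, "ty": 0.68, "gripper": 1}]'

```text
invalid input
```

```bash
python3 - <<'E'
from h import *
cmd(box(-55,-75,245),box(-55,-75,197),phi=163.7)
for n in("side","top"):
    d=get_image(n);np.savez(f"{n}1.npz",**d)
    cv2.imwrite(f"pics/{n}1.png",d["frame"][:,:,::-1])
E
```

```text
pos [ 250.  -572.3  244.3] phi 113.59 F [-0.   0.6  0.7] w 85.6 t 0.1
[641.   50.4 245. ] -> [-2.4298e+00  1.6567e+00  4.0000e-04] spin -1.1136
[641.   50.4 197. ] -> [-2.4298  1.6563  0.1924] spin -1.1136
```

View pics/top1.png

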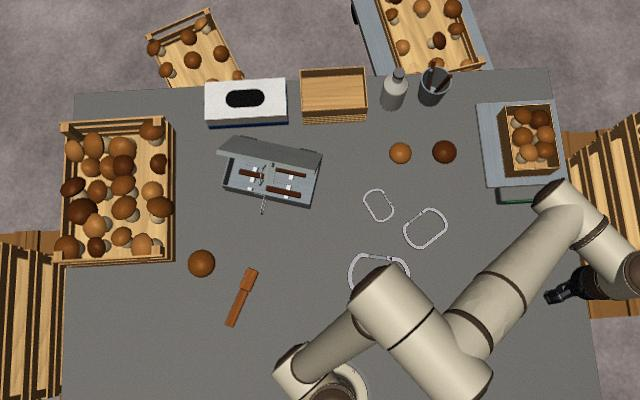

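Both moves were refused, so the arm hasn't moved. All keys are probably required in each row.

>>> play_rows --targets '[{"tx": -0.2, "ty": 0.14, "tz": 0, "spin": 0, "gripper": 1}, {"tx": -0.4, "ty": 0.28, "tz": 0, "spin": 0, "gripper": 1}, {"tx": -0.6, "ty": 0.42, "tz": 0, "spin": 0, "gripper": 1}, {"tx": -0.8, "ty": 0.55, "tz": 0, "spin": 0, "gripper": 1}, {"tx": -1, "ty": 0.68, "tz": 0, "spin": 0, "gripper": 1}, {"tx": -1, "ty": 0.68, "tz": 0, "spin": 0, "gripper": 1}]'

```text
clock: 0.95
position: [413.1, -314.0, 245.4]
ee_rot: [-0.207, 0.978, 0.0, 0.0]
contact_force: [0.2, -0.0, 1.0]
gripper_width: 0.2
```

>>> play_rows --targets '[{"tx": -0.2, "ty": 0.14, "tz": 0, "spin": 0, "gripper": 1}, {"tx": -0.4, "ty": 0.28, "tz": 0, "spin": 0, "gripper": 1}, {"tx": -0.6, "ty": 0.42, "tz": 0, "spin": 0, "gripper": 1}, {"tx": -0.8, "ty": 0.55, "tz": 0, "spin": -0.25, "gripper": 1}, {"tx": -0.95, "ty": 0.66, "tz": 0, "spin": -0.5, "gripper": 1}, {"tx": -0.95, "ty": 0.66, "tz": 0, "spin": -0.7, "gripper": 1}, {"tx": -0.95, "ty": 0.66, "tz": 0, "spin": -0.9, "gripper": 1}]'

```text
clock: 1.82
position: [562.9, -70.7, 244.7]
ee_rot: [-0.533, 0.846, 0.0, -0.001]
contact_force: [-1.0, -0.4, 0.2]
gripper_width: -0.0
```

```bash
python3 - <<'E'
from h import *
cmd(box(-55,-75,245),box(-55,-75,197),phi=163.7)
d=get_image("top");np.savez(f"top1.npz",**d);cv2.imwrite(f"pics/top1.png",d["frame"][:,:,::-1])
E
```

```text
pos [562.9 -70.7 244.7] phi 154.41 F [-1.  -0.4  0.2] w -0.0 t 1.825
[641.   50.4 245. ] -> [-0.5717 -0.0723 -0.0014] spin -0.2065
[641.   50.4 197. ] -> [-0.5718 -0.0725  0.1906] spin -0.2065
```

View pics/top1.png

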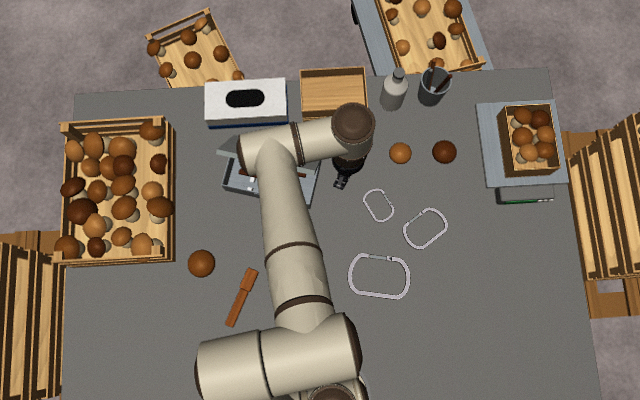

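>>> play_rows --targets '[{"tx": -0.2, "ty": -0.03, "tz": 0, "spin": -0.2, "gripper": 1}, {"tx": -0.4, "ty": -0.05, "tz": 0, "spin": -0.2, "gripper": 1}, {"tx": -0.57, "ty": -0.07, "tz": 0, "spin": -0.2, "gripper": 1}, {"tx": -0.57, "ty": -0.07, "tz": 0, "spin": -0.2, "gripper": 1}, {"tx": -0.57, "ty": -0.07, "tz": 0.1, "spin": -0.2, "gripper": 1}, {"tx": -0.57, "ty": -0.07, "tz": 0.1, "spin": -0.2, "gripper": 1}]'

```text
clock: 2.62
position: [639.2, 48.3, 218.1]
ee_rot: [-0.594, 0.804, 0.001, -0.002]
contact_force: [1.2, -0.5, -0.9]
gripper_width: -0.1
```

```bash
python3 - <<'E'
from h import *
def tcp(th,r=138,clr=0,h=14.5):
    x=-r*np.cos(th)+(5+clr)*np.sin(th); z=62+r*np.sin(th)+(5+clr)*np.cos(th)
    return box(x+h,-75,z+14)
cmd(*[tcp(t) for t in (1.0,.8,.6,.4,.2,.1,0.,-.03)],box(-124,-75,150),phi=163.7)
for n in("side","top"):
  d=get_image(n);np.savez(f"{n}2.npz",**d);cv2.imwrite(f"pics/{n}2.png",d["frame"][:,:,::-1])
s=load("side2.npz");crop(s,185,80,325,260,3.3,"pics/s2.png")
E
```

```text
pos [639.2  48.3 218.1] phi 162.93 F [ 1.2 -0.5 -0.9] w -0.1 t 2.625
[640.1  50.6 194.8] -> [-0.01   -0.0015  0.0932] spin -0.0171
[618.8  56.8 178.5] -> [-0.009  0.087  0.159] spin -0.0171
[601.1  62.  158. ] -> [-0.0082  0.1606  0.2411] spin -0.0171
[587.5  66.  134.3] -> [-0.0077  0.2165  0.3362] spin -0.0171
[578.8  68.5 108.3] -> [-0.0075  0.2524  0.4405] spin -0.0171
[576.4  69.2  94.8] -> [-0.0075  0.2624  0.4948] spin -0.0171
[575.2  69.6  81. ] -> [-0.0076  0.2669  0.5498] spin -0.0171
[575.1  69.6  76.9] -> [-0.0076  0.2671  0.5664] spin -0.0171
[574.7  69.7 150. ] -> [-0.0068  0.2702  0.2738] spin -0.0171
```

View pics/s2.png

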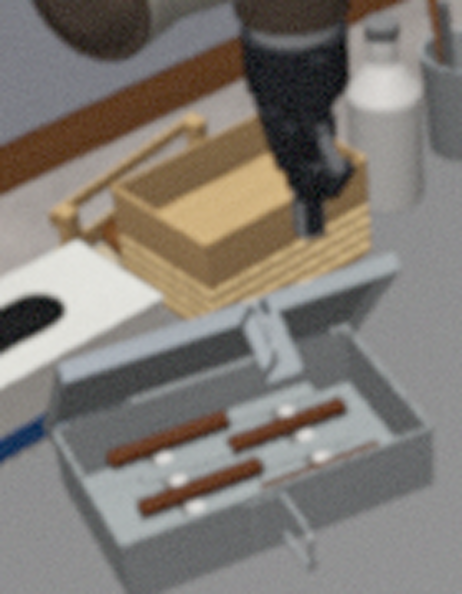

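The closed tips are above and behind the lid's right part, clear of the strap. Now I'll follow the closing arc.

>>> play_rows --targets '[{"tx": -0.01, "ty": 0, "tz": 0.09, "spin": 0, "gripper": 1}, {"tx": -0.01, "ty": 0.045, "tz": 0.125, "spin": 0, "gripper": 1}, {"tx": -0.01, "ty": 0.087, "tz": 0.16, "spin": 0, "gripper": 1}, {"tx": -0.01, "ty": 0.125, "tz": 0.2, "spin": 0, "gripper": 1}, {"tx": -0.01, "ty": 0.16, "tz": 0.24, "spin": 0, "gripper": 1}, {"tx": -0.01, "ty": 0.19, "tz": 0.29, "spin": 0, "gripper": 1}, {"tx": -0.01, "ty": 0.215, "tz": 0.335, "spin": 0, "gripper": 1}, {"tx": -0.01, "ty": 0.235, "tz": 0.39, "spin": 0, "gripper": 1}, {"tx": -0.01, "ty": 0.25, "tz": 0.44, "spin": 0, "gripper": 1}, {"tx": -0.01, "ty": 0.26, "tz": 0.49, "spin": 0, "gripper": 1}, {"tx": -0.01, "ty": 0.265, "tz": 0.53, "spin": 0, "gripper": 1}, {"tx": -0.01, "ty": 0.265, "tz": 0.545, "spin": 0, "gripper": 1}]'

```text
clock: 4.22
position: [577.8, 71.4, 83.1]
ee_rot: [-0.595, 0.803, 0.0, -0.001]
contact_force: [-0.6, 0.2, -0.1]
gripper_width: -0.1
```

```bash
python3 - <<'E'
from h import *
cmd(box(-124,-75,77),phi=163.7)
d=get_image("side");crop(d,185,80,325,260,3.3,"pics/s3.png")
E
```

```text
pos [577.8  71.4  83.1] phi 163.09 F [-0.6  0.2 -0.1] w -0.1 t 4.225
[574.7  69.7  77. ] -> [0.0101 0.0098 0.0243] spin -0.0136
```

View pics/s3.png

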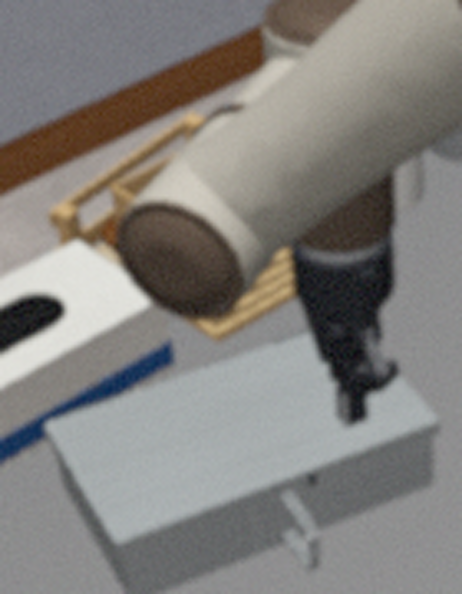

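>>> play_rows --targets '[{"tx": 0, "ty": 0, "tz": 0.01, "spin": 0, "gripper": 1}, {"tx": 0, "ty": 0, "tz": 0.016, "spin": 0, "gripper": 1}, {"tx": 0, "ty": 0, "tz": 0.02, "spin": 0, "gripper": 1}]'

```text
clock: 4.65
position: [578.6, 71.6, 81.0]
ee_rot: [-0.596, 0.803, -0.0, 0.0]
contact_force: [-5.0, 0.3, 12.2]
gripper_width: -0.2
```

>>> play_rows --targets '[{"tx": 0, "ty": 0, "tz": 0.012, "spin": 0, "gripper": 1}, {"tx": 0, "ty": 0, "tz": 0.012, "spin": 0, "gripper": 1}, {"tx": 0, "ty": 0, "tz": 0.012, "spin": 0, "gripper": 1}]'

```text
clock: 5.03
position: [578.6, 71.6, 80.9]
ee_rot: [-0.596, 0.803, -0.001, 0.001]
contact_force: [-9.6, 0.4, 23.1]
gripper_width: -0.2
```

>>> play_rows --targets '[{"tx": 0, "ty": 0, "tz": -0.1, "spin": 0, "gripper": 1}, {"tx": 0, "ty": 0, "tz": -0.3, "spin": 0, "gripper": 1}, {"tx": 0.2, "ty": 0, "tz": -0.4, "spin": 0, "gripper": 0.3}, {"tx": 0.4, "ty": 0, "tz": -0.4, "spin": -0.2, "gripper": 0.3}, {"tx": 0.6, "ty": 0, "tz": -0.4, "spin": -0.4, "gripper": 0.3}, {"tx": 0.8, "ty": 0.1, "tz": -0.4, "spin": -0.6, "gripper": 0.3}, {"tx": 1, "ty": 0.1, "tz": -0.4, "spin": -0.8, "gripper": 0.3}, {"tx": 1, "ty": 0.1, "tz": -0.4, "spin": -1, "gripper": 0.3}]'

```text
clock: 6.02
position: [480.3, -162.9, 176.5]
ee_rot: [0.858, -0.514, 0.0, -0.0]
contact_force: [0.5, 1.2, -0.1]
gripper_width: 29.5
```

```bash
python3 - <<'E'
from h import *
cmd([413.5,-318.5,120],[413.5,-318.5,17],phi=215.9)
for n in("side","top"):
  d=get_image(n);np.savez(f"{n}3.npz",**d);cv2.imwrite(f"pics/{n}3.png",d["frame"][:,:,::-1])
  if n=="side": crop(d,185,130,325,250,5,"pics/s4.png")
  else: crop(d,200,110,340,220,5,"pics/t4.png")
E
```

```text
pos [ 480.3 -162.9  176.5] phi -151.87 F [ 0.5  1.2 -0.1] w 29.5 t 6.025
[ 413.5 -318.5  120. ] -> [0.423  0.5292 0.2258] spin -0.1727
[ 413.5 -318.5   17. ] -> [0.4228 0.5295 0.6378] spin -0.1727
```

View pics/s4.png

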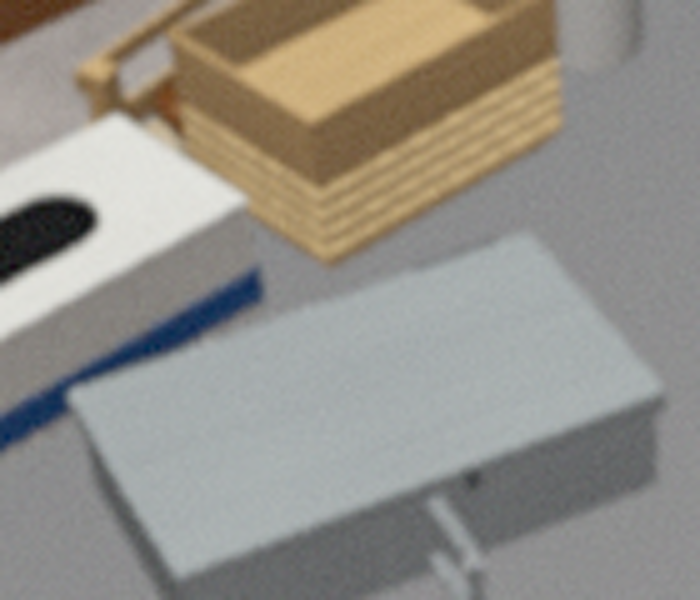

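View pics/t4.png

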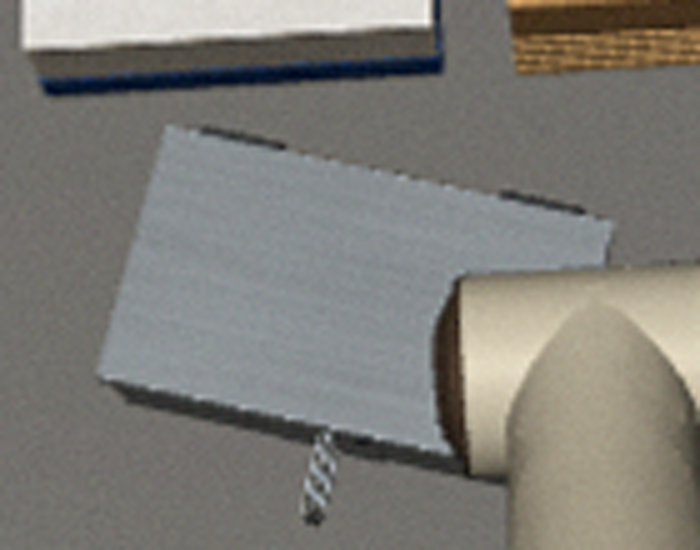

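The lid is flush and both ears stand together at top pixel about (262,213). I'm going above the carabiner's spine.

>>> play_rows --targets '[{"tx": 0.15, "ty": 0.17, "tz": 0.05, "spin": -0.17, "gripper": 0.3}, {"tx": 0.3, "ty": 0.35, "tz": 0.15, "spin": -0.17, "gripper": 0.3}, {"tx": 0.42, "ty": 0.53, "tz": 0.25, "spin": -0.17, "gripper": 0.3}, {"tx": 0.423, "ty": 0.529, "tz": 0.35, "spin": -0.17, "gripper": 0.3}, {"tx": 0.423, "ty": 0.529, "tz": 0.4, "spin": -0.17, "gripper": 0.3}, {"tx": 0.423, "ty": 0.529, "tz": 0.4, "spin": -0.17, "gripper": 0.3}]'

```text
clock: 6.88
position: [415.0, -315.2, 75.6]
ee_rot: [0.89, -0.456, -0.001, 0.0]
contact_force: [-0.2, -0.0, -0.1]
gripper_width: 30.0
```

```bash
python3 - <<'E'
from h import *
cmd([413.5,-318.5,40],[413.5,-318.5,17],phi=215.9)
F=[];
for n in("side","top"):
  f=[];
  for i in range(4):
    d=get_image(n);f.append(d["frame"].astype(float))
  d["frame"]=np.mean(f,0).round().astype(np.uint8)
  np.savez(f"{n}4.npz",**d)
  if n=="side": crop(d,340,100,480,220,5,"pics/s5.png");crop(d,240,210,300,260,11,"pics/es.png")
  else: crop(d,380,160,500,280,5,"pics/t5.png");crop(d,240,180,300,230,11,"pics/et.png")
E
```

```text
pos [ 415.  -315.2   75.6] phi -144.24 F [-0.2 -0.  -0.1] w 30.0 t 6.875
[ 413.5 -318.5   40. ] -> [0.0073 0.0124 0.1423] spin -0.0031
[ 413.5 -318.5   17. ] -> [0.0074 0.0123 0.2343] spin -0.0031
```

View pics/s5.png

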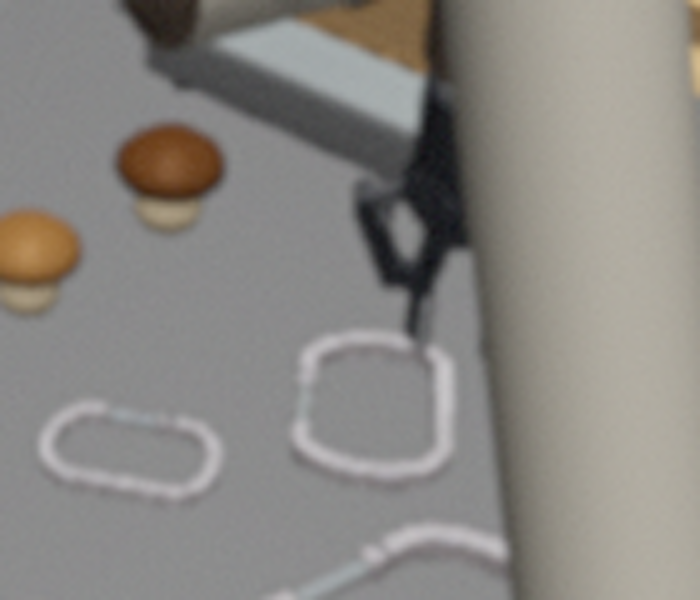

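View pics/t5.png

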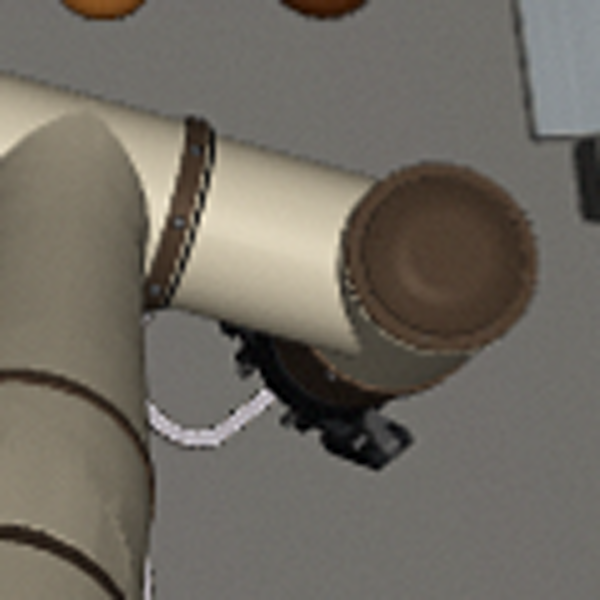

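View pics/es.png

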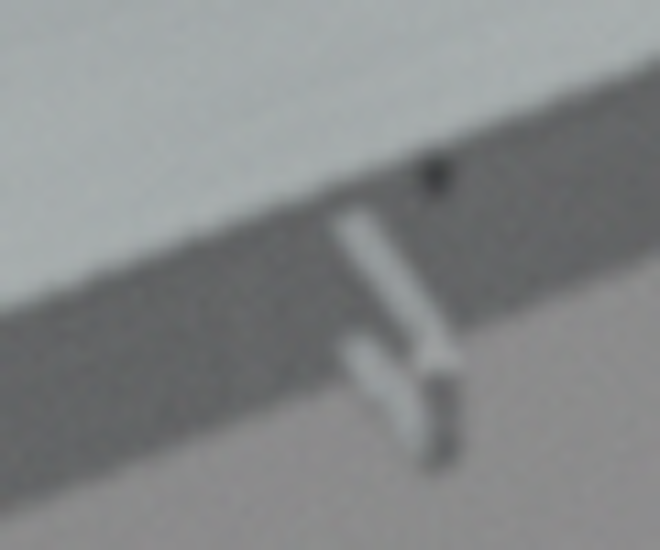

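View pics/et.png

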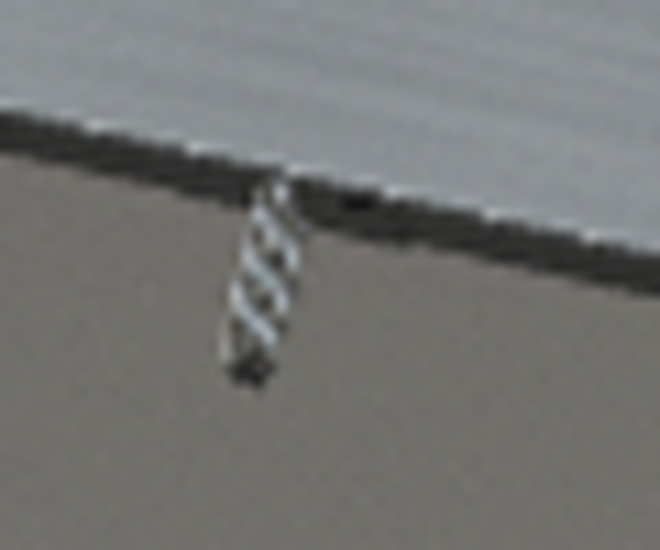

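```bash
python3 - <<'E'
from h import *
t=load("top4.npz");s=load("side4.npz")
print(tri(t,(262.3,212.5),s,(279.5,247.0)))
print("on z31", onz(t,262.3,212.5,31),onz(s,279.5,247,31))
c=box(-198.5,-2,31);print("pred",c)
for z in(10,31,52): 
  p=box(-198.5,-2,z);a=proj(t,p);b=proj(s,p);print(z,((a+.45-[240,180])*11).round(),((b+.45-[240,210])*11).round())
# lid edge check: front edge of lid on z=67
hsv=0
for n,d,o in(("t",t,(240,180)),):
  for u in(20,600): pass
E
```

```text
(array([524.51940703, 164.08616839,  26.84817411]), np.float64(1.5543512119162863))
on z31 [522.94958475 163.15633597  31.        ] [522.06887473 166.9993811   31.        ]
pred [523.71731613 160.69273114  31.        ]
10 [269. 376.] [461. 459.]
31 [260. 359.] [455. 394.]
52 [250. 342.] [449. 328.]
```

>>> play_rows --targets '[{"tx": 0.007, "ty": 0.012, "tz": 0.05, "spin": 0, "gripper": 0.3}, {"tx": 0.007, "ty": 0.012, "tz": 0.12, "spin": 0, "gripper": 0.3}, {"tx": 0.007, "ty": 0.012, "tz": 0.18, "spin": 0, "gripper": 0.3}, {"tx": 0.007, "ty": 0.012, "tz": 0.22, "spin": 0, "gripper": 0.3}, {"tx": 0.007, "ty": 0.012, "tz": 0.232, "spin": 0, "gripper": 0.3}, {"tx": 0.007, "ty": 0.012, "tz": 0.232, "spin": 0, "gripper": 0.3}]'

```text
clock: 8.02
position: [413.4, -319.1, 18.0]
ee_rot: [0.89, -0.456, -0.0, 0.0]
contact_force: [-0.1, 0.1, -0.1]
gripper_width: 29.7
```

```bash
python3 - <<'E'
from h import *
cmd([413.5,-318.5,17],phi=215.9)
d=get_image("side");crop(d,370,140,450,210,8,"pics/s6.png")
E
```

```text
pos [ 413.4 -319.1   18. ] phi -144.25 F [-0.1  0.1 -0.1] w 29.7 t 8.025
[ 413.5 -318.5   17. ] -> [-0.0018 -0.0019  0.0039] spin -0.0033
```

View pics/s6.png

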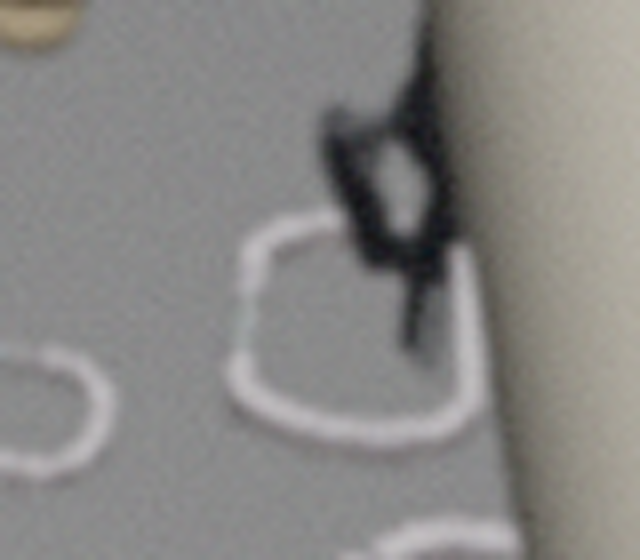

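>>> play_rows --targets '[{"tx": 0, "ty": 0, "tz": 0.006, "spin": 0, "gripper": 0.3}, {"tx": 0, "ty": 0, "tz": 0.006, "spin": 0, "gripper": 1}, {"tx": 0, "ty": 0, "tz": 0.006, "spin": 0, "gripper": 1}, {"tx": 0, "ty": 0, "tz": 0.006, "spin": 0, "gripper": 1}, {"tx": 0, "ty": 0, "tz": 0.006, "spin": 0, "gripper": 1}]'

```text
clock: 8.7
position: [413.7, -319.2, 17.0]
ee_rot: [0.89, -0.456, 0.001, 0.0]
contact_force: [0.1, 0.3, 3.9]
gripper_width: 7.4
```

>>> play_rows --targets '[{"tx": 0, "ty": 0, "tz": -0.04, "spin": 0, "gripper": 1}, {"tx": 0, "ty": 0, "tz": -0.12, "spin": 0, "gripper": 1}, {"tx": 0, "ty": 0, "tz": -0.25, "spin": 0, "gripper": 1}, {"tx": 0, "ty": 0, "tz": -0.4, "spin": 0, "gripper": 1}, {"tx": 0, "ty": 0, "tz": -0.4, "spin": 0, "gripper": 1}]'

```text
clock: 9.32
position: [414.7, -319.7, 119.5]
ee_rot: [0.89, -0.456, 0.003, -0.0]
contact_force: [0.0, 0.1, -1.3]
gripper_width: 7.2
```

```bash
python3 - <<'E'
from h import *
cmd()
d=get_image("side");np.savez("side5.npz",**d);crop(d,350,80,470,200,6,"pics/s7.png")
E
```

```text
pos [ 414.7 -319.7  119.5] phi -144.24 F [ 0.   0.1 -1.3] w 7.2 t 9.325
```

View pics/s7.png

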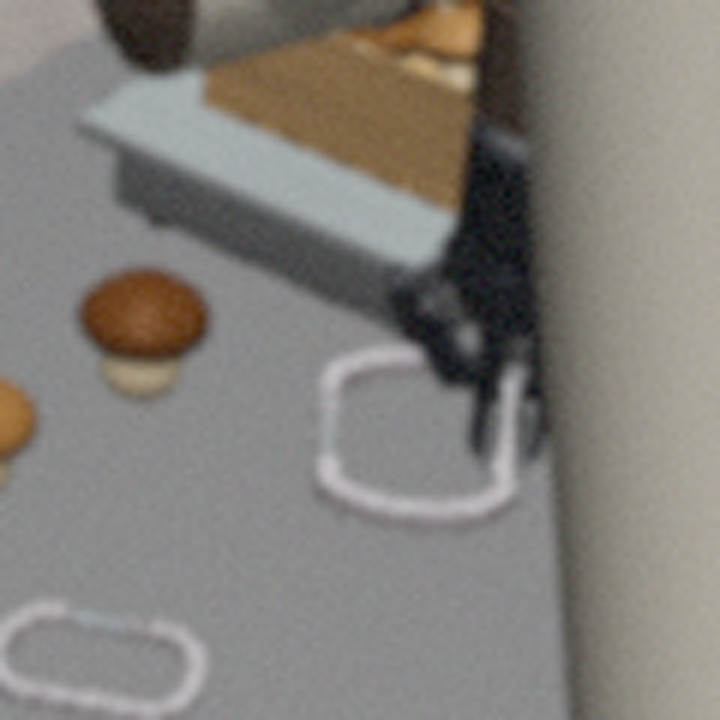

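```bash
python3 - <<'E'
from h import *
t=load("top4.npz")
print("brush ends",onz(t,252,269,26).round(),onz(t,231,325,26).round(),"porcino0 cap",onz(t,201,263,50).round())
for q in ((252,269,26),(231,325,26),(201,263,50)):
    p=onz(t,*q)[:2]-[HX,HY];print("box",(p@bx).round(),(p@by).round())
cmd(box(-312,-7,119),box(-312,-7,42),phi=163.7)
E
```

```text
brush ends [362. 199.  26.] [211. 262.  26.] porcino0 cap [385. 338.  50.]
box -364.0 -11.0
box -527.0 8.0
box -381.0 129.0
pos [ 413.4 -319.   117.6] phi -144.28 F [-0.7  0.3 -1.7] w 7.1 t 9.375
[413.4 187.7 119. ] -> [-1.6455 -1.1836 -0.0062] spin 1.1561
[413.4 187.7  42. ] -> [-1.6459 -1.1831  0.3018] spin 1.1561
```

>>> play_rows --targets '[{"tx": -0.15, "ty": -0.11, "tz": 0, "spin": 0, "gripper": 1}, {"tx": -0.33, "ty": -0.24, "tz": 0, "spin": 0, "gripper": 1}, {"tx": -0.5, "ty": -0.36, "tz": 0, "spin": 0, "gripper": 1}, {"tx": -0.67, "ty": -0.48, "tz": 0, "spin": 0, "gripper": 1}, {"tx": -0.8, "ty": -0.58, "tz": 0, "spin": 0, "gripper": 1}, {"tx": -0.8, "ty": -0.58, "tz": 0, "spin": 0.2, "gripper": 1}, {"tx": -0.8, "ty": -0.58, "tz": 0, "spin": 0.4, "gripper": 1}, {"tx": -0.8, "ty": -0.58, "tz": 0, "spin": 0.6, "gripper": 1}]'

```text
clock: 10.38
position: [412.6, -72.0, 115.2]
ee_rot: [0.757, -0.653, -0.001, 0.001]
contact_force: [-0.8, -0.1, -0.7]
gripper_width: 6.9
```

```bash
python3 - <<'E'
from h import *
cmd(box(-305,-7,119),box(-305,-7,42),phi=163.7)
E
```

```text
pos [412.6 -72.  115.2] phi -171.55 F [-0.8 -0.1 -0.7] w 6.9 t 10.375
[420.1 185.8 119. ] -> [-1.0154 -0.1809 -0.0155] spin 0.55
[420.1 185.8  42. ] -> [-1.0153 -0.1821  0.2925] spin 0.55
```

>>> play_rows --targets '[{"tx": -0.15, "ty": -0.03, "tz": 0, "spin": 0.1, "gripper": 1}, {"tx": -0.3, "ty": -0.06, "tz": 0, "spin": 0.2, "gripper": 1}, {"tx": -0.5, "ty": -0.09, "tz": 0, "spin": 0.35, "gripper": 1}, {"tx": -0.7, "ty": -0.12, "tz": 0, "spin": 0.45, "gripper": 1}, {"tx": -0.85, "ty": -0.15, "tz": 0, "spin": 0.55, "gripper": 1}, {"tx": -1, "ty": -0.18, "tz": 0, "spin": 0.55, "gripper": 1}, {"tx": -1, "ty": -0.18, "tz": 0, "spin": 0.55, "gripper": 1}]'

```text
clock: 11.25
position: [420.1, 183.5, 115.3]
ee_rot: [-0.603, 0.798, 0.0, -0.001]
contact_force: [-0.3, 0.0, -1.4]
gripper_width: 7.0
```

```bash
python3 - <<'E'
from h import *
cmd(box(-305,-7,80),box(-305,-7,42),phi=163.7)
for n in("side","top"):
  d=get_image(n);np.savez(f"{n}6.npz",**d)
  if n=="side": crop(d,220,150,340,270,5,"pics/s8.png")
  else: crop(d,200,160,330,290,5,"pics/t8.png")
E
```

```text
pos [420.1 183.5 115.3] phi 164.17 F [-0.3  0.  -1.4] w 7.0 t 11.25
[420.1 185.8  80. ] -> [-0.0089  0.0025  0.1414] spin 0.0104
[420.1 185.8  42. ] -> [-0.0092  0.0023  0.2934] spin 0.0104
```

View pics/s8.png

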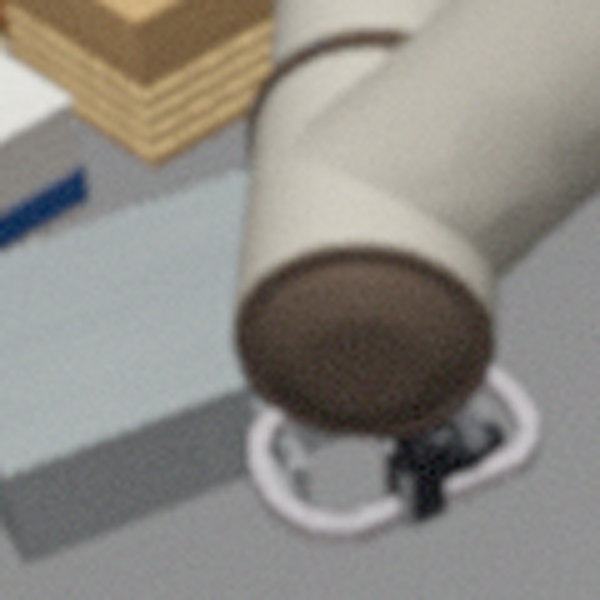

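View pics/t8.png

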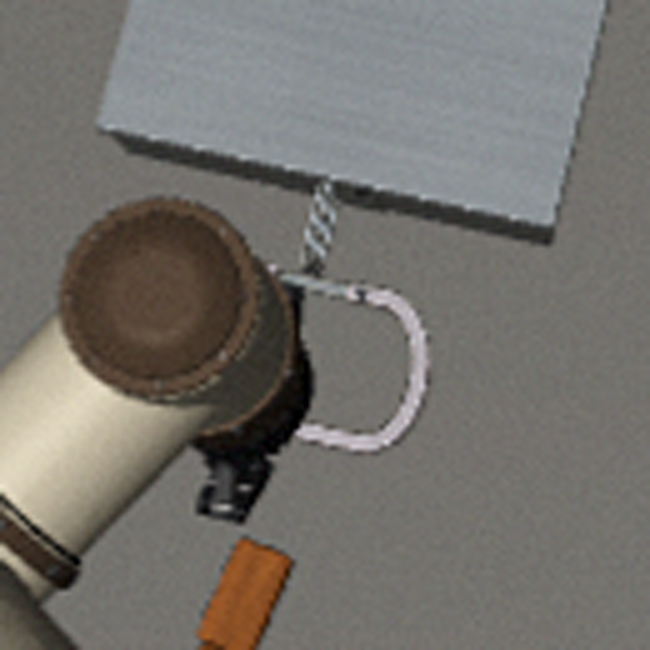

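The carabiner is held square to the box, with the gate facing the ears in the top crop: gate at (325,287), ear tip at (313,265). Now I'm lowering it to ear height.

>>> play_rows --targets '[{"tx": -0.009, "ty": 0.002, "tz": 0.1, "spin": 0.01, "gripper": 1}, {"tx": -0.009, "ty": 0.002, "tz": 0.2, "spin": 0.01, "gripper": 1}, {"tx": -0.009, "ty": 0.002, "tz": 0.27, "spin": 0.01, "gripper": 1}, {"tx": -0.009, "ty": 0.002, "tz": 0.293, "spin": 0.01, "gripper": 1}, {"tx": -0.009, "ty": 0.002, "tz": 0.293, "spin": 0.01, "gripper": 1}]'

```text
clock: 11.98
position: [420.6, 183.4, 43.1]
ee_rot: [-0.598, 0.801, -0.0, -0.001]
contact_force: [0.6, -0.7, -1.4]
gripper_width: 7.1
```

```bash
python3 - <<'E'
from h import *
cmd(phi=163.7)
for n in("side","top"):
  f=[]
  for i in range(3): d=get_image(n);f.append(d["frame"].astype(float))
  d["frame"]=np.mean(f,0).round().astype(np.uint8);np.savez(f"{n}7.npz",**d)
  if n=="side": crop(d,220,190,340,280,6.5,"pics/s9.png")
  else: crop(d,230,190,300,260,8.5,"pics/t9.png")
E
```

```text
pos [420.6 183.4  43.1] phi 163.49 F [ 0.6 -0.7 -1.4] w 7.1 t 11.975
```

View pics/s9.png

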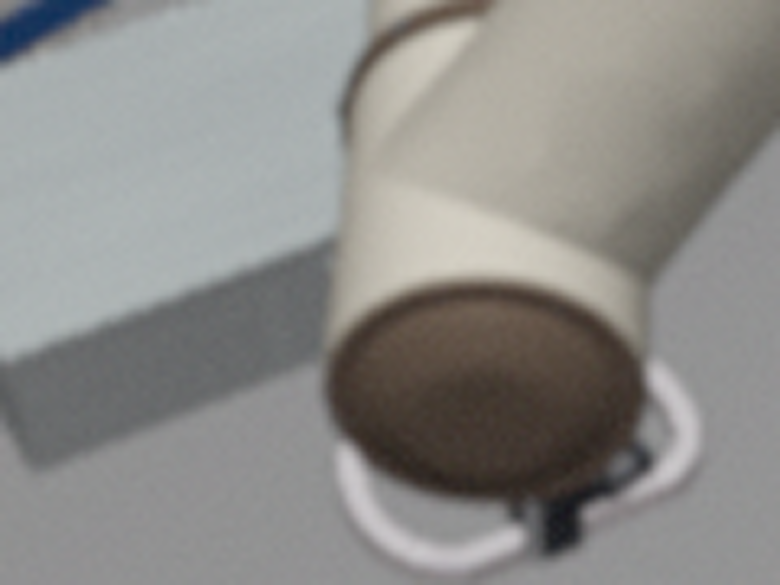

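View pics/t9.png

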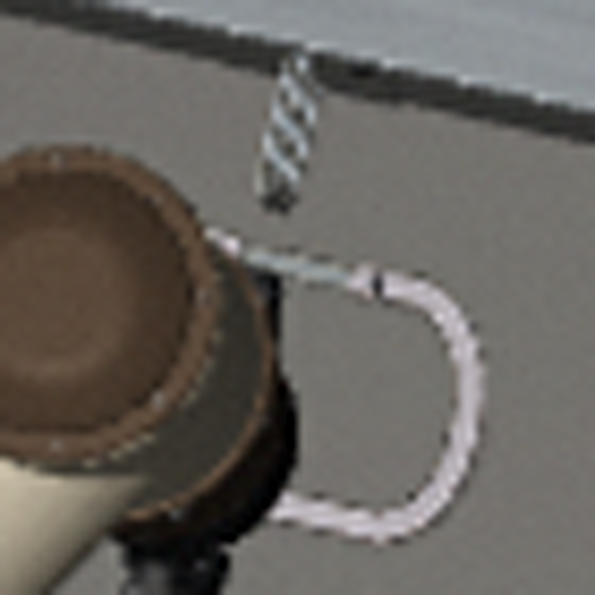

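```bash
python3 - <<'E'
from h import *
t=load("top7.npz")
def B(u,v,z):
    p=onz(t,230+u/8.5-.44,190+v/8.5-.44,z)[:2]-[HX,HY];return (p@bx).round(1),(p@by).round(1)
print("nose tip",B(240,247,35),"groove",B(378,284,35), "spine in",B(330,517,35),"outer end right",B(484,390,31))
print("predicted for TCP: ",(np.array([420.6,183.4])-[HX,HY])@bx,(np.array([420.6,183.4])-[HX,HY])@by)
for z in(10,31,52):
    q=proj(t,box(-198.5,-2,z));print("pred ear",z,((q+.44-[230,190])*8.5).round())
print("ear front top",B(268,185,45),"front bottom",B(279,208,14), "strip at root", B(300,60,52),"strip mid",B(285,130,50))
E
python3 - <<'E'
import sys;sys.path.insert(0,'.')
from h import *
t=load("top7.npz");crop(t,252,192,276,224,22,"pics/e9.png")
E
```

```text
nose tip (np.float64(-220.9), np.float64(7.7)) groove (np.float64(-223.0), np.float64(-40.9)) spine in (np.float64(-303.3), np.float64(-44.3)) outer end right (np.float64(-249.6), np.float64(-83.8))
predicted for TCP:  -303.84572013154025 -9.147040928393958
pred ear 10 [293. 205.]
pred ear 31 [285. 192.]
pred ear 52 [278. 179.]
ear front top (np.float64(-199.9), np.float64(2.0)) front bottom (np.float64(-201.2), np.float64(1.6)) strip at root (np.float64(-157.1), np.float64(0.9)) strip mid (np.float64(-181.2), np.float64(0.3))
```

View pics/e9.png

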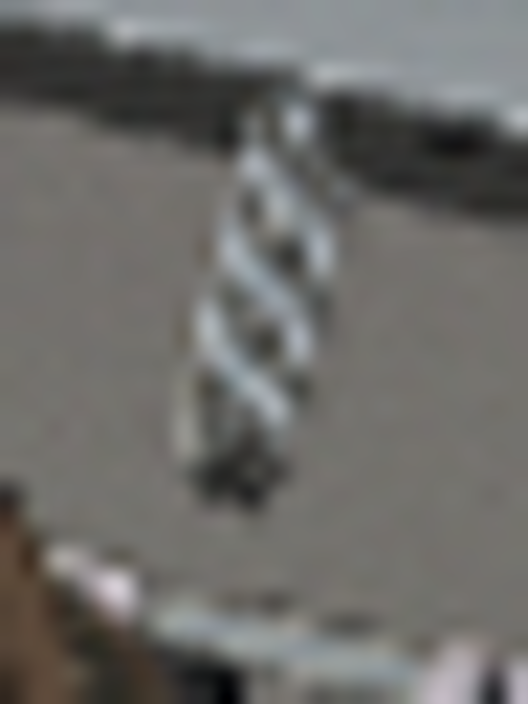

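```bash
python3 - <<'E'
from h import *
for dx in (0,10,30,50,56,60): cmd(box(-303.8+dx,-7.1,42.5),phi=163.7)
E
```

```text
pos [421.  184.4  43.9] phi 163.55 F [ 1.  -0.4 -0.9] w 6.6 t 12.275
[421.2 185.4  42.5] -> [-0.0038  0.0002  0.0056] spin -0.0034
pos [421.  184.4  43.9] phi 163.55 F [ 1.  -0.4 -0.9] w 6.6 t 12.275
[430.8 182.5  42.5] -> [-0.0039 -0.0398  0.0057] spin -0.0034
pos [421.  184.4  43.9] phi 163.55 F [ 1.  -0.4 -0.9] w 6.6 t 12.275
[450.  176.9  42.5] -> [-0.0041 -0.1198  0.0057] spin -0.0034
pos [421.  184.4  43.9] phi 163.55 F [ 1.  -0.4 -0.9] w 6.6 t 12.275
[469.2 171.3  42.5] -> [-0.0043 -0.1998  0.0058] spin -0.0034
pos [421.  184.4  43.9] phi 163.55 F [ 1.  -0.4 -0.9] w 6.6 t 12.275
[475.  169.6  42.5] -> [-0.0044 -0.2238  0.0058] spin -0.0034
pos [421.  184.4  43.9] phi 163.55 F [ 1.  -0.4 -0.9] w 6.6 t 12.275
[478.8 168.5  42.5] -> [-0.0044 -0.2398  0.0058] spin -0.0034
```

>>> play_rows --targets '[{"tx": -0.007, "ty": -0.02, "tz": 0.004, "spin": 0, "gripper": 1}, {"tx": -0.007, "ty": -0.05, "tz": 0.004, "spin": 0, "gripper": 1}, {"tx": -0.007, "ty": -0.08, "tz": 0.004, "spin": 0, "gripper": 1}, {"tx": -0.007, "ty": -0.11, "tz": 0.004, "spin": 0, "gripper": 1}, {"tx": -0.007, "ty": -0.12, "tz": 0.004, "spin": 0, "gripper": 1}]'

```text
clock: 12.9
position: [449.3, 176.7, 41.7]
ee_rot: [-0.598, 0.801, 0.0, -0.001]
contact_force: [-5.5, 2.4, -1.4]
gripper_width: 7.0
```

```bash
python3 - <<'E'
from h import *
cmd(box(-247.8,-7.1,42.5),phi=163.7)
d=get_image("top");np.savez("top8.npz",**d);crop(d,230,190,300,260,8.5,"pics/t10.png")
E
```

```text
pos [449.3 176.7  41.7] phi 163.49 F [-5.5  2.4 -1.4] w 7.0 t 12.9
[475.  169.6  42.5] -> [-0.0021 -0.1066 -0.0033] spin -0.0047
```

View pics/t10.png

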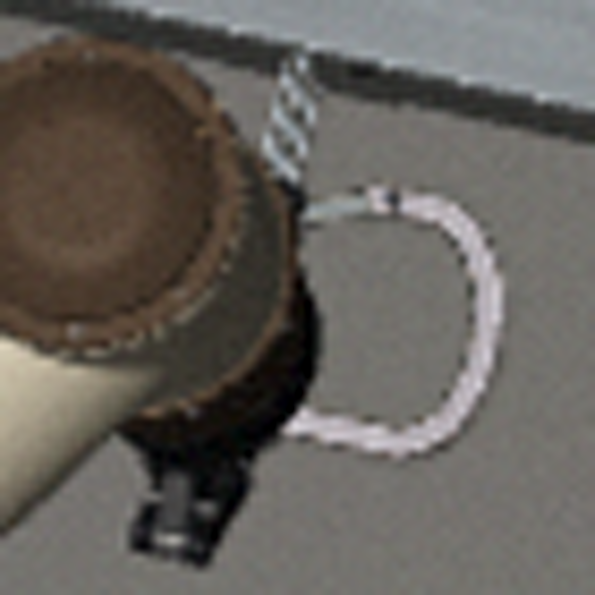

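The gate is swinging in on the ears, with about 6 N on the tool. I'm pushing further.

>>> play_rows --targets '[{"tx": -0.002, "ty": -0.03, "tz": -0.002, "spin": 0, "gripper": 1}, {"tx": -0.002, "ty": -0.06, "tz": -0.002, "spin": 0, "gripper": 1}, {"tx": -0.002, "ty": -0.08, "tz": -0.002, "spin": 0, "gripper": 1}, {"tx": -0.002, "ty": -0.1, "tz": -0.002, "spin": 0, "gripper": 1}, {"tx": -0.002, "ty": -0.1, "tz": -0.002, "spin": 0, "gripper": 1}]'

```text
clock: 13.58
position: [474.8, 170.8, 42.9]
ee_rot: [-0.598, 0.801, -0.0, 0.0]
contact_force: [-0.2, -0.3, -0.7]
gripper_width: 7.1
```

```bash
python3 - <<'E'
from h import *
cmd(box(-242,-7.1,42.5),phi=163.7)
d=get_image("top");np.savez("top8.npz",**d);crop(d,230,180,300,250,8.5,"pics/t11.png")
E
```

```text
pos [474.8 170.8  42.9] phi 163.52 F [-0.2 -0.3 -0.7] w 7.1 t 13.575
[480.5 168.   42.5] -> [ 0.0044 -0.0251  0.0017] spin -0.004
```

View pics/t11.png

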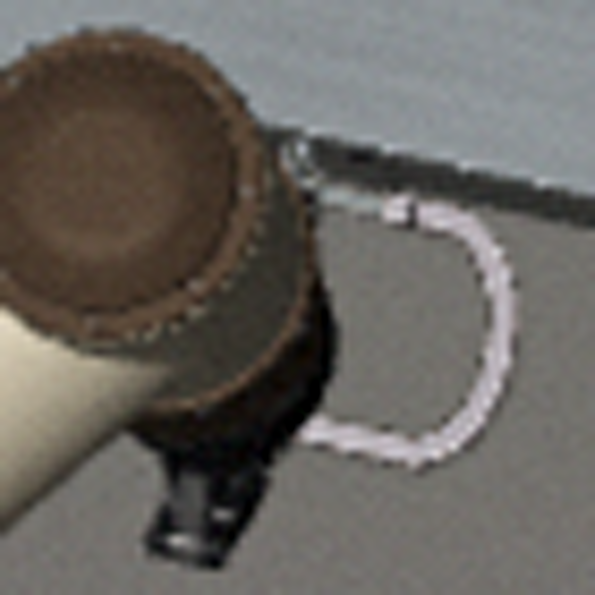

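The force fell to zero and the gate looks straight again, so it has slipped past the ears. I'll draw back about 14 mm, lower the carabiner onto the ears' lower bars, and check.

>>> play_rows --targets '[{"tx": 0, "ty": 0.03, "tz": 0, "spin": 0, "gripper": 1}, {"tx": 0, "ty": 0.055, "tz": 0, "spin": 0, "gripper": 1}, {"tx": 0, "ty": 0.055, "tz": 0.03, "spin": 0, "gripper": 1}, {"tx": 0, "ty": 0.055, "tz": 0.048, "spin": 0, "gripper": 1}, {"tx": 0, "ty": 0.055, "tz": 0.048, "spin": 0, "gripper": 1}]'

```text
clock: 14.25
position: [460.7, 174.5, 30.2]
ee_rot: [-0.599, 0.801, -0.0, -0.001]
contact_force: [-0.0, 0.1, -1.5]
gripper_width: 6.4
```

```bash
python3 - <<'E'
from h import *
cmd(phi=163.7)
d=get_image("top");np.savez("top8.npz",**d);crop(d,230,180,300,250,8.5,"pics/t12.png")
d=get_image("side");crop(d,220,190,340,280,6.5,"pics/s12.png")
E
```

```text
pos [460.7 174.5  30.2] phi 163.55 F [-0.   0.1 -1.5] w 6.4 t 14.25
```

View pics/t12.png

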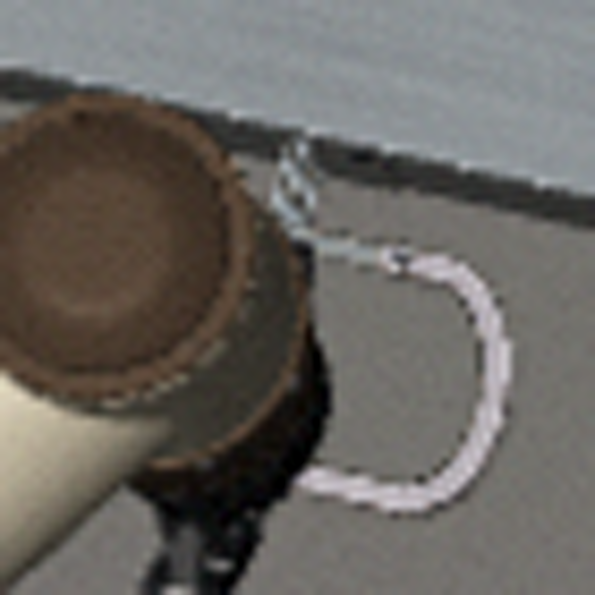

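View pics/s12.png

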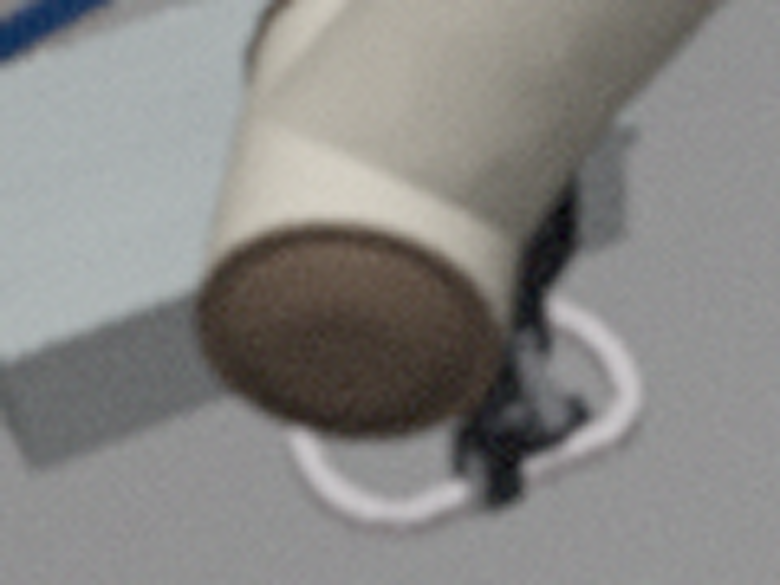

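The gate lies straight in line with the hinge groove at (400,260), the ear passes over it, and pulling back meets no force. Releasing with a small opening, then lifting.

>>> play_rows --targets '[{"tx": 0, "ty": 0, "tz": 0, "spin": 0, "gripper": 0.7}, {"tx": 0, "ty": 0, "tz": 0, "spin": 0, "gripper": 0.45}, {"tx": 0, "ty": 0, "tz": 0, "spin": 0, "gripper": 0.45}, {"tx": 0, "ty": 0, "tz": 0, "spin": 0, "gripper": 0.45}, {"tx": 0, "ty": 0, "tz": 0, "spin": 0, "gripper": 0.45}, {"tx": 0, "ty": 0, "tz": -0.04, "spin": 0, "gripper": 0.45}, {"tx": 0, "ty": 0, "tz": -0.1, "spin": 0, "gripper": 0.45}, {"tx": 0, "ty": 0, "tz": -0.25, "spin": 0, "gripper": 0.45}, {"tx": 0, "ty": 0, "tz": -0.4, "spin": 0, "gripper": 0.45}, {"tx": 0, "ty": 0, "tz": -0.55, "spin": 0, "gripper": 0.45}]'

```text
clock: 15.6
position: [460.8, 174.5, 170.3]
ee_rot: [-0.599, 0.801, -0.0, 0.0]
contact_force: [0.0, -0.2, -0.3]
gripper_width: 23.4
```

```bash
python3 - <<'E'
from h import *
cmd(phi=163.7)
d=get_image("top");crop(d,220,170,310,260,6.5,"pics/t13.png")
d=get_image("side");crop(d,220,190,340,280,6.5,"pics/s13.png")
E
```

```text
pos [460.8 174.5 170.3] phi 163.55 F [ 0.  -0.2 -0.3] w 23.4 t 15.6
```

View pics/t13.png

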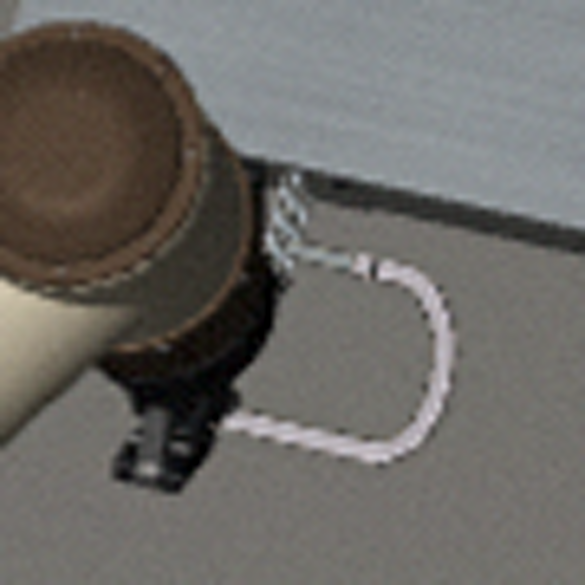

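View pics/s13.png

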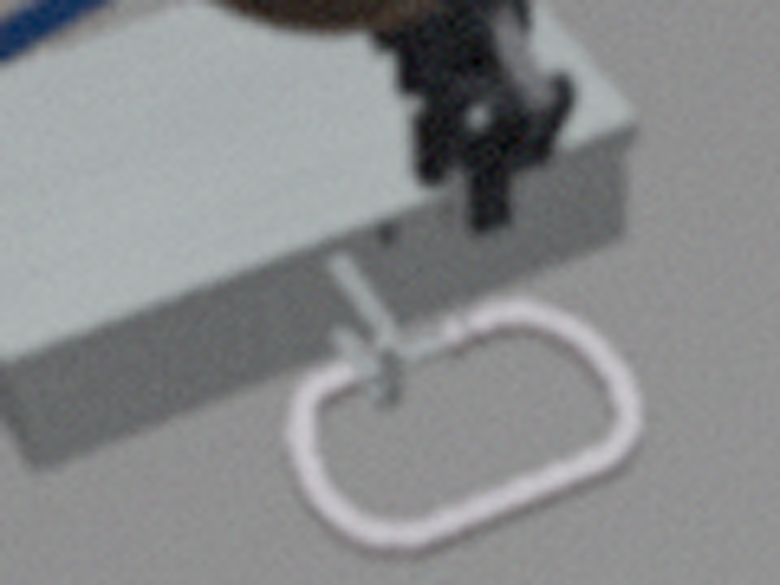

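The ears' front bars at (385,385) are inside the loop and the gate is straight behind them. I'm moving the arm off for one last clear top view.

>>> play_rows --targets '[{"tx": 0.2, "ty": 0, "tz": -0.1, "spin": 0, "gripper": 0.45}, {"tx": 0.4, "ty": 0, "tz": -0.1, "spin": 0, "gripper": 0.45}, {"tx": 0.6, "ty": 0, "tz": -0.1, "spin": 0, "gripper": 0.45}, {"tx": 0.8, "ty": 0, "tz": -0.1, "spin": 0, "gripper": 0.45}, {"tx": 1, "ty": 0, "tz": -0.1, "spin": 0, "gripper": 0.45}, {"tx": 1, "ty": 0, "tz": -0.1, "spin": 0, "gripper": 0.45}, {"tx": 1, "ty": 0, "tz": -0.1, "spin": 0, "gripper": 0.45}]'

```text
clock: 16.58
position: [390.2, -65.1, 193.5]
ee_rot: [-0.598, 0.801, -0.0, 0.0]
contact_force: [-0.4, 0.9, 0.6]
gripper_width: 23.4
```

```bash
python3 - <<'E'
from h import *
cmd(phi=163.7)
d=get_image("top");np.savez("top9.npz",**d);crop(d,190,130,320,340,2.8,"pics/t14.png");crop(d,220,170,310,260,6.5,"pics/t15.png")
s=get_image("side");print(np.mean(np.abs(s["frame"][290:360,235:355].astype(int)-load("side0.npz")["frame"][290:360,235:355])))
E
```

```text
pos [390.2 -65.1 193.5] phi 163.51 F [-0.4  0.9  0.6] w 23.4 t 16.575
3.635
```

View pics/t14.png

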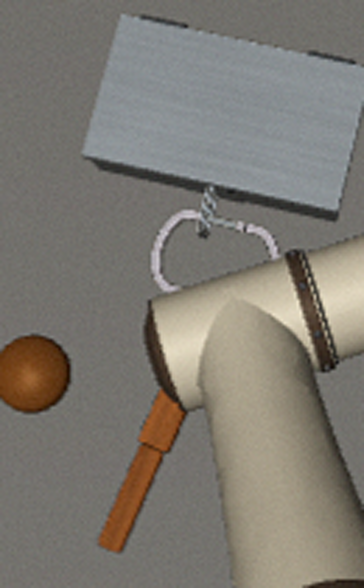

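View pics/t15.png

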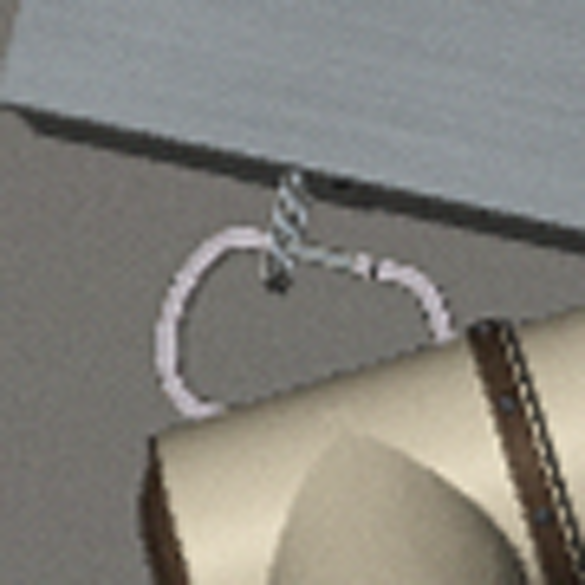

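```bash
python3 -c "
from bench import *
print(job_done())"
```

```text
the job is handed in; nothing more can be done
None
```

The box is shut and locked, and the job was handed in at about 16.6 s of the 56 s allowed. No verdict comes back, so these are my own checks.

**What I did**
- I shut the lid with the closed fingertips on its right side, well clear of the strap. I pressed it down to 67 mm with about 23 N.
- I chose the middle carabiner, which measured 133 x 88.5 mm against the given 134 x 89 mm, and gripped it by its spine.
- I pushed its gate onto the ears near the nose, drew back 14 mm, lowered it onto the ears' lower bars, let go and moved the arm away.

**What the last checks showed**
- **Gate:** the push force rose to about 6 N and fell back to zero, and drawing back met no resistance. The last pictures show the gate straight and shut.
- **Ears:** both views show the ears' front bars inside the loop. I estimate the box ear at about x = 24 mm and z = 17 mm in the carabiner's frame, within the limits.
- **Lid:** flush in the last view.
- **Mushroom and brush by the box:** both look where they were in the last top picture. The brush end is partly hidden by the arm in that picture. I did not check the other two mushrooms at the end, but nothing passed near them.

**What disagreed**
- The two cameras differed by about 4 mm on where the ears are, so I set the sideways position by comparing the nose and ears in the top picture.
- The gripper read about 7 mm on the 9 mm spine, with no visible slip.
- My first two move calls were refused because some fields were missing; nothing moved.

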